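Unlock and open the control box in the casting workshop

TASK

The control box of the mould heater has to be opened for a look at its terminals. Turn the key in its lock a quarter turn clockwise while the panel is still shut; then swing the box's top panel, which has a pull bar, up until it stands nearly upright, and leave it standing open with the key still turned.

Things in the scene. Friction and masses are not known exactly. Their poses are not given: they have to be found in the camera images.
- key (a point): Centre of the steel key's upright bow, in the lock on the larger box's top panel. Bow 38 long (x) x 8 thick (y) x 24 high (z up), on a 12 stem; bow's underside 19 above the panel's face, 30 lock rim 5 high round the stem. Frame turns with the key about its z. Locked: x points to the hinge. 34 from the panel's free edge, 130 from the bar's middle towards the pull's +y. It stays in the lock.
- latch (a joint): Key angle, rad: 0 locked, grows clockwise seen from above, 1.571 at the stop. Starts at 0 to 0.12; stiffness 0.06 N m, stays where left. The cam frees the panel from about 1.1 on. The other, smaller grey box with a knob has nothing to do with it.
- pull (a point): Middle of the panel's pull bar: round dark steel, 10 thick, 100 long along y (parallel to the hinge), on two end posts, centre line 35 above the panel's face; it can turn between fingers. Frame moves with the panel; shut: x level towards the hinge, z up. Hinge axis: along y through x=+165, z=-38 of this frame. The panel reaches 29 mm past the bar, away from the hinge.
- panel (a joint): Panel angle, rad: 0 shut (flat), 1.571 upright, stop 1.75. Aluminium plate 194 x 284 x 6 on a fixed grey box 200 x 290 x 90 mm; face 96 above the bench when shut. Swings up towards the hinge; lifts with about 6 N at the bar; the stiff hinge holds it where it is left.

How it is judged (in metres and radians):
On the way:
1. the key is turned at least 1.2 rad (69 degrees) clockwise while the panel is still shut (under 0.1 rad) (value of joint latch above 1.2 rad and value of joint panel below 0.1 rad), for 0.2 s.
At the end, for the whole second after the job is handed in: the panel stands open at more than 1.13 rad (65 degrees) and at rest, and the key is still turned more than 1.2 rad (69 degrees) (value of joint panel above 1.13 rad and value of joint latch above 1.2 rad and velocity of joint panel between -0.05 and 0.05 rad/s); the robot touches nothing.
It also fails if it takes over 54 s, if anything falls off the work surface, if the arm or the gripper's body presses on something with over 40 N, if the wrist force passes 120 N, or if a joint passes its speed limit or range.

ROBOT

A 6-joint arm with a two-finger parallel gripper is mounted at the origin on the work surface. World frame = base frame: x ahead of the robot, y to its left, z up, the work surface at z = 0. Lengths are in mm, angles in rad, forces in N, time in s.
With the tool pointing down it reaches from about 300 to 775 mm from the base axis. Payload 14.6 kg.
Tool frame: the origin (TCP) lies at the very end of the fingers, on their centre line; the grasp point (between the pads) lies 19 mm behind it (manip.grip_point_offset is the distance from the TCP to the grasp point, in mm); z points along the fingers, y is the line along which they close (so a half turn about z gives the same grasp; the last joint's range is limited). The gripper opens to 94 mm and grips with 3 to 60 N. Pads are 16 mm wide; open, the fingers measure 119 mm over their backs; the gripper's body (75 mm by 177 mm) begins 78 mm behind the grasp point.
Start: joints at [-1.248, 0.3, 1.521, -0, 1.321, -0.067], TCP at [208.994, -508.734, 205.446] pointing down, gripper open.
Joint ranges: [-3.03, 3.03], [-0.79, 2.21], [0.23, 2.52], [-1.04, 4.18], [0, 3.07], [-2.55, 2.55]. Speed limits (rad/s): [2.22, 2.22, 2.57, 3.14, 3.14, 3.14].

INTERFACE

Orientations are given as [roll, pitch, yaw] about the fixed x, y, z axes, in that order (R = Rz(yaw) Ry(pitch) Rx(roll)).
In Python, from cell import telemetry, eyes, manip gives the robot as it stands.
- The arm moves only by the tool play_rows, never from a script. Its arguments are lists of equal length, an entry for each row: "translation": the shift along the world's x, y, z in m, a list of three; "yaw": the turn about the world's z in rad. A call has 1 to 12 rows; each row is the pose to reach, as a shift and turn from the pose commanded when the call began; what a row does not reach only later rows make up. A row lasts 1/8 s, in which the tool goes at most 62.5 mm and 10.7 degrees, less where a joint would pass 70% of its speed; a pose out of reach is approached as far as the arm can. A call with a gripper value outside its range is refused whole. "hand" is the opening, from 0 (shut) to 1 (fully open), set as the call begins (left out, the last holds). The fingers move at their own pace and stop on an object; "force" is the grip in N (left out, the last holds). Time passes only in rows, so rows that repeat a pose let the fingers close. It gives the time, the measured TCP pose, the force, the opening and the grip force at its end, in the units of the state.
- telemetry.read_state(): the state, without advancing time (a new reading comes with each control period).
- eyes.camera(name): name is "scene" or "top" or "wrist"; returns a dict with "pixels" (384x512x3 uint8, red, green, blue), "fx", "fy", "cx", "cy" (pixels), "cam_to_world" (4x4, takes a point from camera to world coordinates); the wrist camera has in their place "T_tool_cam" (4x4, takes a point from camera to tool coordinates, whose origin is the TCP and whose axes are the flange's). Camera axes: x right, y up, looking along -z (the intrinsics and any distortion apply to the point x, -y, -z); pixel columns grow to the right and rows downward; lengths in mm; the calibration is good to about 2 mm. The wrist camera is an equidistant fisheye: a pixel r from the principal point sees the ray r / f radians off the axis. A picture is of the moment at which its call begins: read the wrist's pose just before it. There is no depth.
- manip.sign_off(): hands the job in; it is judged then, once.
The state is a dict: "clock": time; "joints": joint angles; "qd": joint speeds; "effort": joint torques, N m; "eef_pos": TCP position; "eef_rot": TCP orientation; "wrist_force": force on the tool from outside, world axes, zero at the start; "moment": the same for the moment, N m; "finger_gap": finger opening in mm; "finger_force": force on a finger pad.
Only numpy, scipy, OpenCV 4.12 (cv2) and the standard library are available. Lean on these libraries where they do the work, as an engineer would, in place of code of your own. Each camera call takes 0.05 s, during which the arm holds its last target. There are 200 camera calls.

## Working session

There is one attempt and no reset: what is moved stays moved. The work goes in short steps, Python scripts to look and compute and a tool call to move; the robot and the scene stay as the last step left them, time stands still between calls to the robot, and variables do not carry over. Pictures are saved under pics/ and viewed, at most 10 in all, crops included, and the job is handed in when it is done.

Besides the shell and the picture viewer there is one more tool, called after "Emit:" as name(argument=value, ...) on one line, values as JSON. play_rows: Moves the arm, as the interface text tells. Its arguments: {"type":"object","properties":{"translation":{"type":"array","items":{"type":"array","items":{"type":"number"}}},"yaw":{"type":"array","items":{"type":"number"}},"hand":{"type":"number"},"force":{"type":"number"}},"required":["translation","yaw"]}

```bash
mkdir -p pics; cat > h.py <<'E'
import numpy as np, cv2
from cell import telemetry, eyes, manip
def shot(n,f):
    c=eyes.camera(n); cv2.imwrite('pics/'+f,c["pixels"][:,:,::-1].copy()); return c
def ray(c,u,v):
    M=np.array(c["cam_to_world"]); d=np.array([(u-c["cx"])/c["fx"],-(v-c["cy"])/c["fy"],-1.])
    return M[:3,3],M[:3,:3]@d
def onz(c,u,v,z):
    o,d=ray(c,u,v); return o+d*(z-o[2])/d[2]
E
python3 - <<'E'
from h import *
import pickle
cs={}
for n in("top","scene"):
    c=shot(n,n+"1.png"); cs[n]=c; print({k:(np.round(v,3).tolist() if not np.isscalar(v) else v) for k,v in c.items() if k!="pixels"})
pickle.dump(cs,open("c.pkl","wb"))
s=telemetry.read_state();print(s)
E
```

```text
{'fx': 354.9370016297719, 'fy': 354.9370016297719, 'cx': 249.54046189331973, 'cy': 187.65437457630568, 'cam_to_world': [[0.027, 0.99, -0.135, 438.416], [-1.0, 0.027, -0.002, -18.682], [0.002, 0.135, 0.991, 921.168], [0.0, 0.0, 0.0, 1.0]]}
{'fx': 445.9968940965549, 'fy': 445.9968940965549, 'cx': 251.6630608823951, 'cy': 186.4357444521225, 'cam_to_world': [[-0.145, -0.637, 0.757, 1346.392], [0.989, -0.09, 0.114, 93.052], [-0.005, 0.766, 0.643, 810.464], [0.0, 0.0, 0.0, 1.0]]}
{'clock': 0.1, 'joints': array([-1.24758086e+00,  3.00388650e-01,  1.52153883e+00, -3.73039174e-07,
        1.32072317e+00, -6.66585670e-02]), 'qd': array([-0.00060783, -0.00153694, -0.00199975, -0.0003425 , -0.00077959,
        0.00121407]), 'effort': array([ 2.58793072e-03, -5.32640934e+01, -3.53280258e+01,  7.10396119e-02,
        2.35141284e-02, -7.20576213e-05]), 'eef_pos': array([ 208.92726433, -508.50182088,  204.94943756]), 'eef_rot': array([-3.14053699e+00, -7.01115754e-05,  3.89874090e-01]), 'wrist_force': array([-0.02828218,  0.73740407,  0.17308835]), 'moment': array([-0.03227457,  0.02878682, -0.05701565]), 'finger_force': 0.0, 'finger_gap': 94.1870108990225}
```

View pics/top1.png

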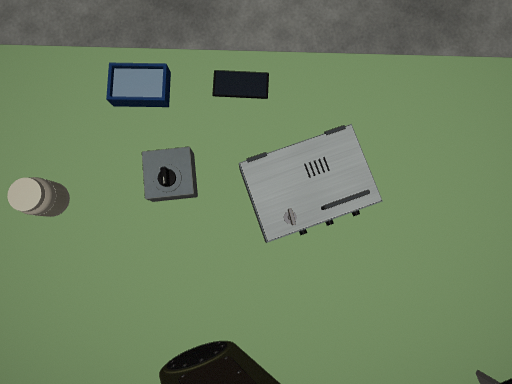

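View pics/scene1.png

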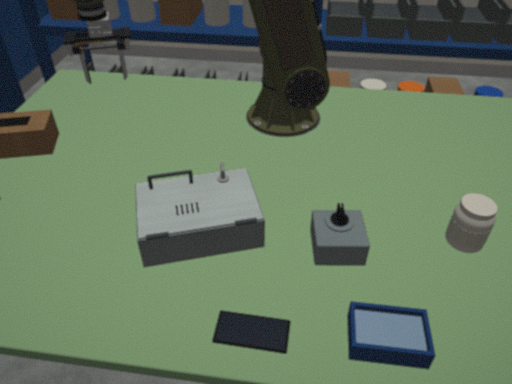

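The top view shows the bar running from (323,208) to (369,192), the key at (290,216) and the hinges at (257,157) and (335,130). The hinge side is away from the robot.

```bash
python3 - <<'E'
from h import *
import pickle
cs=pickle.load(open("c.pkl","rb")); c=cs["top"]
a=onz(c,323,208,131);b=onz(c,369,192,131);print("bar",a,b,(a+b)/2)
P=[onz(c,*p,96) for p in((240,163),(351,125),(382,200),(267,241))]
print(np.round(P,1))
ctr=np.mean(P,0)
y=((P[0]-P[1])+(P[3]-P[2]));y/=np.linalg.norm(y); x=np.array([y[1],-y[0],0])
print("x",x,"y",y,np.degrees(np.arctan2(x[1],x[0])),"ctr",ctr)
print("key",onz(c,290,214,127), "pred from ctr", )
m=(a+b)/2
print("key pred from bar", m+130*y+5*x*np.array([1,1,0]), "bar in box frame",(m-ctr)@x,(m-ctr)@y,"key",(onz(c,290,214,127)-ctr)@x,(onz(c,290,214,127)-ctr)@y)
img=cv2.resize(c["pixels"][180:250,230:400,::-1],None,fx=4.7,fy=4.7,interpolation=cv2.INTER_CUBIC)
s=cs["scene"]["pixels"][150:220,130:270,::-1]
cv2.imwrite("pics/z1.png",np.vstack([img[:300],cv2.resize(s,(img.shape[1],290))]) )
E
```

```text
bar [ 504.69983177 -182.10830602  131.        ] [ 543.42844825 -285.39578275  131.        ] [ 524.06414001 -233.75204439  131.        ]
[[ 609.2    7.1   96. ]
 [ 709.4 -257.    96. ]
 [ 530.  -327.2   96. ]
 [ 428.2  -60.5   96. ]]
x [0.93454546 0.35584376 0.        ] y [-0.35584376  0.93454546  0.        ] 20.84516521405794 ctr [ 569.20823346 -159.39753417   96.        ]
key [ 489.6264448  -109.13032812  127.        ] pred from ctr
key pred from bar [ 482.47717878 -110.48191558  131.        ] bar in box frame -68.64779600064512 -53.423426213650075 key -56.485527922735585 75.29567202197777
```

Emit:
play_rows(translation=[[0.01, 0.02, 0.01], [0.03, 0.05, 0.01], [0.06, 0.09, 0.01], [0.09, 0.13, 0.01], [0.12, 0.17, 0.01], [0.15, 0.21, 0.01], [0.18, 0.25, 0.01], [0.21, 0.29, 0.01], [0.235, 0.33, 0.01], [0.255, 0.36, 0.01], [0.268, 0.385, 0.01], [0.274, 0.398, 0.01]], yaw=[0.1, 0.25, 0.42, 0.59, 0.76, 0.93, 1.1, 1.27, 1.44, 1.61, 1.78, 1.95], hand=0.6)

```text
clock: 1.6
eef_pos: [483.4, -109.4, 215.1]
eef_rot: [-3.141, -0.001, 2.347]
wrist_force: [0.2, 0.8, -0.5]
finger_gap: 56.3
finger_force: 0.0
```

Emit:
play_rows(translation=[[0, 0, 0], [0, 0, 0], [0, 0, 0], [0, 0, 0], [0, 0, 0], [0, 0, 0], [0, 0, 0], [0, 0, 0], [0, 0, 0]], yaw=[0.17, 0.34, 0.51, 0.68, 0.85, 1.0, 1.08, 1.1, 1.1])

```text
clock: 2.72
eef_pos: [482.9, -110.7, 215.3]
eef_rot: [3.141, -0.0, -2.845]
wrist_force: [-0.7, -1.1, 0.8]
finger_gap: 56.3
finger_force: 0.0
```

```bash
python3 - <<'E'
from h import *
import pickle
s=telemetry.read_state();c=shot("wrist","w1.png");pickle.dump((s,c),open("w1.pkl","wb"))
print(s["clock"],s["eef_pos"],s["eef_rot"],s["joints"],s["finger_gap"]);print(c["fx"],c["cx"],c["cy"],np.round(c["T_tool_cam"],3))
E
```

```text
2.725 [ 482.90040782 -110.71417102  215.31083964] [ 3.14141539e+00 -3.06331460e-04 -2.84472036e+00] [-2.99302941e-01  1.70025494e-01  1.65785378e+00 -2.61709914e-05
  1.31406640e+00 -2.16696489e+00] 56.31822472524729
297.3186396354542 257.981472058367 193.49555899711103 [[  -0.       0.97     0.243   70.255]
 [   1.       0.      -0.       0.408]
 [  -0.       0.243   -0.97  -179.639]
 [   0.       0.       0.       1.   ]]
```

View pics/w1.png

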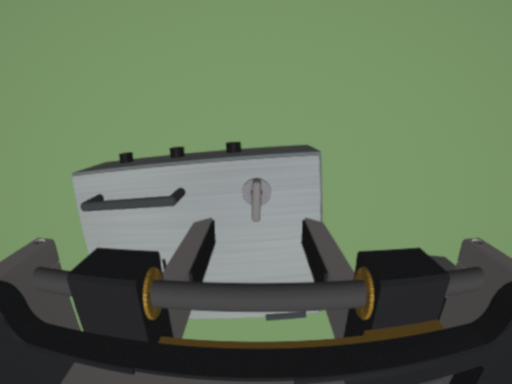

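The wrist view shows the bow running from (257,181) to (256,220), already lined up with the tool, with the rim centre at (256,191). The bar runs from (88,206) to (183,194).

```bash
cat >> h.py <<'E'
from scipy.spatial.transform import Rotation as R
def wz(s,c,u,v,z):
    x,y=u-c["cx"],v-c["cy"];r=np.hypot(x,y);t=r/c["fx"]
    d=np.array([np.sin(t)*x/r,-np.sin(t)*y/r,-np.cos(t)])
    W=np.eye(4);W[:3,:3]=R.from_euler("xyz",s["eef_rot"]).as_matrix();W[:3,3]=s["eef_pos"]
    W=W@np.array(c["T_tool_cam"]);o=W[:3,3];d=W[:3,:3]@d
    return o+d*(z-o[2])/d[2]
E
python3 - <<'E'
from h import *
import pickle
s,c=pickle.load(open("w1.pkl","rb"))
for n,u,v,z in(("rim",256.5,191,101),("bowA",257,181,139),("bowB",256.5,220,139),("bar1",88,206,131),("bar2",181,196,131),("cornA",319,151,96),("cornB",78,173,96)):
    print(n,np.round(wz(s,c,u,v,z),1))
i=c["pixels"][130:250,60:340,::-1]; cv2.imwrite("pics/w1z.png",cv2.resize(i,None,fx=2.8,fy=2.8,interpolation=cv2.INTER_CUBIC))
E
```

```text
rim [ 483.8 -111.5  101. ]
bowA [ 466.2 -116.2  139. ]
bowB [ 501.  -106.1  139. ]
bar1 [ 543.4 -277.1  131. ]
bar2 [ 502.1 -179.9  131. ]
cornA [426.1 -62.4  96. ]
cornB [ 524.8 -316.5   96. ]
```

View pics/w1z.png

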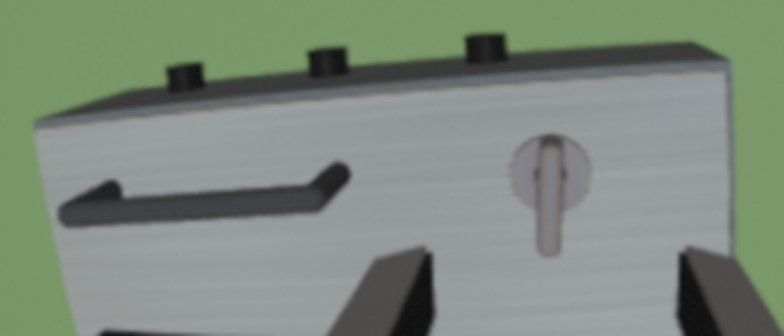

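Emit:
play_rows(translation=[[0, 0, -0.02], [0, 0, -0.05], [0.001, 0, -0.075], [0.001, 0, -0.095], [0.001, 0, -0.106], [0.001, 0, -0.106], [0.001, 0, -0.106]], yaw=[0, 0, 0, 0, 0, 0, 0])

```text
clock: 3.65
eef_pos: [484.4, -110.8, 110.2]
eef_rot: [-3.141, 0.001, -2.844]
wrist_force: [0.7, -0.3, 0.6]
finger_gap: 56.3
finger_force: 0.0
```

Emit:
play_rows(translation=[[0, 0, 0], [0, 0, 0], [0, 0, 0], [0, 0, 0], [0, 0, 0], [0, 0, 0]], yaw=[0, 0, 0, 0, 0, 0], hand=0, force=20)

```text
clock: 4.4
eef_pos: [484.4, -111.9, 109.6]
eef_rot: [-3.139, 0.001, -2.844]
wrist_force: [1.9, -8.9, -2.6]
finger_gap: 11.2
finger_force: 20.0
```

Emit:
play_rows(translation=[[0, 0, 0], [0, 0, 0], [0, -0.002, 0.008], [0, -0.002, 0.008], [0, -0.002, 0.008]], yaw=[0, 0, 0, 0, 0], hand=0.3)

```text
clock: 5.03
eef_pos: [484.0, -112.7, 117.5]
eef_rot: [-3.141, 0.0, -2.843]
wrist_force: [-0.1, -0.6, 0.3]
finger_gap: 28.3
finger_force: 0.0
```

Emit:
play_rows(translation=[[0, 0, 0], [0, 0, 0], [0, 0, 0], [0, 0, 0], [0, 0, 0]], yaw=[0, 0, 0, 0, 0], hand=0, force=20)

```text
clock: 5.65
eef_pos: [483.9, -112.5, 117.3]
eef_rot: [3.141, -0.0, -2.843]
wrist_force: [-0.4, 4.0, -0.6]
finger_gap: 10.1
finger_force: 20.0
```

Emit:
play_rows(translation=[[0, 0, 0], [0, 0, 0], [0, 0, 0], [0, 0, 0], [0, 0, 0], [0, 0, 0], [0, 0, 0], [0, 0, 0], [0, 0, 0], [0, 0, 0], [0, 0, 0], [0, 0, 0]], yaw=[-0.08, -0.22, -0.36, -0.5, -0.64, -0.78, -0.92, -1.06, -1.2, -1.34, -1.45, -1.45])

```text
clock: 7.15
eef_pos: [484.6, -111.1, 117.4]
eef_rot: [3.139, -0.002, 1.988]
wrist_force: [5.6, 16.0, -1.2]
finger_gap: 10.3
finger_force: 20.0
```

Emit:
play_rows(translation=[[0, 0, 0], [0, 0, 0], [0, 0, 0]], yaw=[0, 0, 0])

```text
clock: 7.52
eef_pos: [484.6, -111.1, 117.4]
eef_rot: [3.139, -0.002, 1.99]
wrist_force: [6.3, 15.5, -1.8]
finger_gap: 10.3
finger_force: 20.0
```

Emit:
play_rows(translation=[[0, 0, 0], [0, 0, 0], [0, 0, 0.01], [0, 0, 0.04], [0, 0, 0.07], [0, 0, 0.09], [0, 0, 0.1], [0, 0, 0.1], [0, 0, 0.1]], yaw=[0, 0, 0, 0, 0, 0, 0, 0, 0], hand=0.5)

```text
clock: 8.65
eef_pos: [483.7, -112.7, 216.7]
eef_rot: [-3.141, -0.001, 1.99]
wrist_force: [0.3, -0.4, -0.2]
finger_gap: 47.0
finger_force: 0.0
```

```bash
python3 - <<'E'
from h import *
import pickle
s=telemetry.read_state();c=shot("wrist","w2.png");pickle.dump((s,c),open("w2.pkl","wb"))
print(s["clock"],s["eef_pos"],s["eef_rot"],s["joints"])
E
```

```text
8.65 [ 483.69832246 -112.69051585  216.65825952] [-3.14064004e+00 -8.21504329e-04  1.98974308e+00] [-3.02647306e-01  1.72241477e-01  1.65207161e+00 -1.29405262e-05
  1.31853741e+00 -7.21591216e-01]
```

View pics/w2.png

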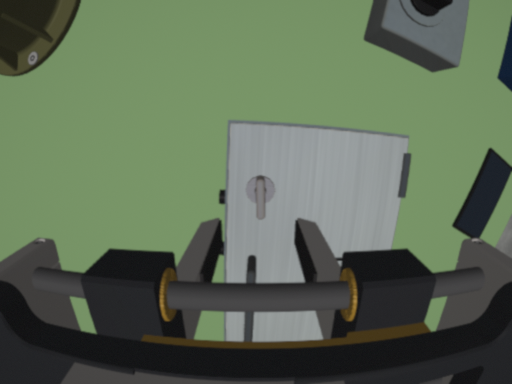

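The key has turned: its bow now runs from (260,178) to (261,217), roughly parallel to the bar at (250,258)-(249,340).

```bash
python3 - <<'E'
from h import *
import pickle
s,c=pickle.load(open("w2.pkl","rb"))
p=lambda u,v,z:wz(s,c,u,v,z)
a,b=p(260,179,139),p(261,217,139);print("bow",a,b,np.arctan2(*(b-a)[1::-1]))
a,b=p(230.5,122,96),p(226.5,241,96);print("edge",a,b,np.arctan2(*(b-a)[1::-1]))
a,b=p(230.5,122,96),p(407,137,96);print("side",a,b,np.arctan2(*(b-a)[1::-1]))
a,b=p(251,262,131),p(248.5,338,131);print("bar",a,b,np.arctan2(*(b-a)[1::-1]))
s,c=pickle.load(open("w1.pkl","rb"))
a,b=wz(s,c,84.3,206.4,131),wz(s,c,174.5,201.3,131);print("bar w1",a,b,(a+b)/2,np.arctan2(*(a-b)[1::-1]))
E
```

```text
bow [477.29098006 -94.20105167 139.        ] [ 492.51415778 -126.02322866  139.        ] -1.124591662881171
edge [430.10310964 -60.42845095  96.        ] [ 475.61447846 -179.93971123   96.        ] -1.2069396243385757
side [430.10310964 -60.42845095  96.        ] [608.59508843   7.94492757  96.        ] 0.36581935776800395
bar [ 504.02608542 -175.7623932   131.        ] [ 541.56683325 -269.91263116  131.        ] -1.1913832087117735
bar w1 [ 545.30650841 -281.69256561  131.        ] [ 509.09395875 -184.84952404  131.        ] [ 527.20023358 -233.27104483  131.        ] -1.2129637865941663
```

Emit:
play_rows(translation=[[0.012, -0.035, 0], [0.03, -0.085, 0], [0.042, -0.121, -0.005], [0.042, -0.121, -0.03], [0.042, -0.121, -0.06], [0.042, -0.121, -0.09], [0.042, -0.121, -0.103], [0.042, -0.121, -0.103]], yaw=[-0.02, -0.04, -0.055, -0.055, -0.055, -0.055, -0.055, -0.055])

```text
clock: 9.7
eef_pos: [525.8, -233.6, 113.9]
eef_rot: [-3.141, -0.001, 1.935]
wrist_force: [-0.2, -0.2, 0.6]
finger_gap: 47.0
finger_force: 0.0
```

Emit:
play_rows(translation=[[0, 0, 0], [0, 0, 0], [0, 0, 0], [0, 0, 0], [0, 0, 0], [0, 0, 0]], yaw=[0, 0, 0, 0, 0, 0], hand=0, force=25)

```text
clock: 10.45
eef_pos: [526.7, -233.6, 114.7]
eef_rot: [3.14, 0.001, 1.935]
wrist_force: [4.4, 2.4, 0.0]
finger_gap: 9.4
finger_force: 25.0
```

```bash
python3 - <<'E'
import numpy as np
# TCP offsets from the closed-panel pose along the arc
for t in np.arange(0.07,1.401,0.07):
    x=165-165*np.cos(t)+38*np.sin(t); z=165*np.sin(t)+38*np.cos(t)-38
    print(round(t,2),np.round([x*np.cos(.365)/1e3,x*np.sin(.365)/1e3,z/1e3],3).tolist())
E
```

```text
0.07 [0.003, 0.001, 0.011]
0.14 [0.006, 0.002, 0.023]
0.21 [0.011, 0.004, 0.034]
0.28 [0.016, 0.006, 0.044]
0.35 [0.022, 0.008, 0.054]
0.42 [0.028, 0.011, 0.064]
0.49 [0.035, 0.013, 0.073]
0.56 [0.042, 0.016, 0.082]
0.63 [0.051, 0.019, 0.09]
0.7 [0.059, 0.023, 0.097]
0.77 [0.068, 0.026, 0.104]
0.84 [0.078, 0.03, 0.11]
0.91 [0.088, 0.033, 0.116]
0.98 [0.098, 0.037, 0.12]
1.05 [0.108, 0.041, 0.124]
1.12 [0.119, 0.045, 0.127]
1.19 [0.13, 0.05, 0.129]
1.26 [0.141, 0.054, 0.131]
1.33 [0.152, 0.058, 0.131]
1.4 [0.163, 0.062, 0.131]
```

Emit:
play_rows(translation=[[0.003, 0.001, 0.011], [0.006, 0.002, 0.023], [0.011, 0.004, 0.034], [0.016, 0.006, 0.044], [0.022, 0.008, 0.054], [0.022, 0.008, 0.054]], yaw=[0, 0, 0, 0, 0, 0])

```text
clock: 11.2
eef_pos: [547.8, -225.6, 169.7]
eef_rot: [-3.141, -0.0, 1.935]
wrist_force: [-7.6, 1.8, 3.9]
finger_gap: 9.0
finger_force: 25.0
```

Emit:
play_rows(translation=[[0.006, 0.003, 0.01], [0.013, 0.005, 0.019], [0.02, 0.008, 0.028], [0.029, 0.011, 0.036], [0.037, 0.015, 0.043], [0.046, 0.018, 0.05], [0.056, 0.022, 0.056], [0.066, 0.025, 0.062], [0.076, 0.029, 0.066], [0.086, 0.033, 0.07], [0.086, 0.033, 0.07]], yaw=[0, 0, 0, 0, 0, 0, 0, 0, 0, 0, 0])

```text
clock: 12.58
eef_pos: [634.8, -193.0, 241.0]
eef_rot: [3.139, 0.003, 1.935]
wrist_force: [-0.8, -1.7, 7.9]
finger_gap: 8.8
finger_force: 25.0
```

Forces stay low, so I'll carry on to about 1.37.

Emit:
play_rows(translation=[[0.011, 0.004, 0.003], [0.022, 0.009, 0.005], [0.033, 0.013, 0.007], [0.044, 0.017, 0.007], [0.05, 0.019, 0.007], [0.05, 0.019, 0.007], [0.05, 0.019, 0.007]], yaw=[0, 0, 0, 0, 0, 0, 0])

```text
clock: 13.45
eef_pos: [684.7, -173.8, 247.3]
eef_rot: [3.139, 0.002, 1.935]
wrist_force: [3.0, -2.3, 6.1]
finger_gap: 9.0
finger_force: 25.0
```

Emit:
play_rows(translation=[[0, 0, 0], [0, 0, 0], [0, 0, 0], [0, 0, 0], [0, 0, 0.01], [0, 0, 0.03], [0, 0, 0.06], [0, 0, 0.09], [-0.01, 0, 0.12], [-0.02, 0, 0.13]], yaw=[0, 0, 0, 0, 0, 0, 0, 0, 0, 0], hand=0.27)

```text
clock: 14.7
eef_pos: [663.8, -173.8, 377.7]
eef_rot: [3.139, 0.002, 1.935]
wrist_force: [-0.3, 0.0, 0.1]
finger_gap: 25.6
finger_force: 0.0
```

```bash
python3 - <<'E'
from h import *
c=shot("scene","s2.png");d=shot("top","t2.png")
cv2.imwrite("pics/st.png",np.hstack([cv2.resize(x["pixels"],(400,300))[:,:,::-1] for x in(c,d)]))
print(telemetry.read_state()["eef_pos"])
E
```

```text
[ 663.41791669 -173.84319985  376.89367392]
```

View pics/st.png

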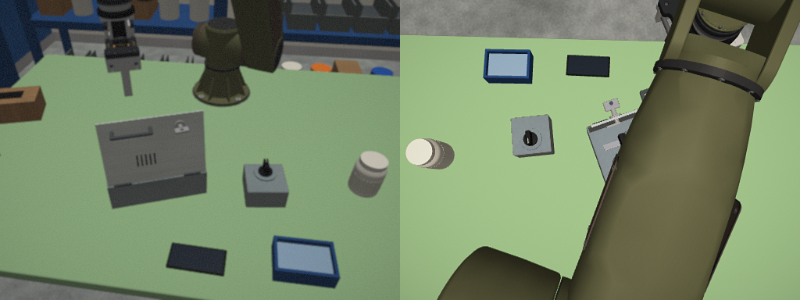

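The scene view (left) shows the panel standing nearly upright, with the key's bow at (181,127) parallel to the bar. The gripper is well clear above it, at (126,80).

```bash
python3 -c "
from cell import manip; print(manip.sign_off())"
```

```text
the job is handed in; nothing more can be done
None
```

I turned the key about 1.49 rad clockwise with the panel still shut, then swung the panel up to about 1.37 rad; it stands open with the key still turned and the gripper clear, and I handed the job in (result not reported).

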